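# Pack the finished decoy heads

## Task

Stand the three finished duck heads (rounded, with eyes) upright in the cork nests of the wooden box: the small head in the smallest nest, the medium one in the middle-sized nest, the large one in the largest, each bill pointing straight across the box's short way, to either side. Leave the two square-sawn blanks standing where they are on the bench.

Things in the scene. Friction and masses are not known exactly. Their poses are not given: they have to be found in the camera images.
- head_small: finished small duck head, plain pale wood, rounded, two black eyes, upright on a round neck; 67 mm tall, round foot 32 mm across. Origin: centre of the foot's underside; z up, x along the bill (tip 47 mm from the neck axis, 14 mm wide). Grip the cheeks from above: 26 mm apart along y, centred on the neck axis 52 mm above the foot.
- head_medium: finished medium duck head, plain pale wood, rounded, two black eyes, upright on a round neck; 76 mm tall, round foot 42 mm across. Origin: centre of the foot's underside; z up, x along the bill (tip 58 mm from the neck axis, 18 mm wide). Grip the cheeks from above: 32 mm apart along y, centred on the neck axis 58 mm above the foot.
- head_large: finished large duck head, plain pale wood, rounded, two black eyes, upright on a round neck; 86 mm tall, round foot 54 mm across. Origin: centre of the foot's underside; z up, x along the bill (tip 70 mm from the neck axis, 23 mm wide). Grip the cheeks from above: 40 mm apart along y, centred on the neck axis 65 mm above the foot.
- nest_small: The smallest of three square cork nests in the box, sides parallel to the box's: inside 48 x 48 mm, walls 5 mm thick, rim 14 mm and floor 4 mm above its origin. Origin: centre of its underside, on the box's floor, so its own floor is 10 mm above the bench. The nests change places within the box.
- nest_medium: The middle-sized of three square cork nests in the box, sides parallel to the box's: inside 60 x 60 mm, walls 5 mm thick, rim 14 mm and floor 4 mm above its origin. Origin: centre of its underside, on the box's floor, so its own floor is 10 mm above the bench. The nests change places within the box.
- nest_large: The largest of three square cork nests in the box, sides parallel to the box's: inside 72 x 72 mm, walls 5 mm thick, rim 14 mm and floor 4 mm above its origin. Origin: centre of its underside, on the box's floor, so its own floor is 10 mm above the bench. The nests change places within the box.
- crate: shallow open wooden box, fixed to the bench, that holds the three nests in a row. 112 mm along its x (the short way), 312 mm along its y (the long way), 30 mm high; walls and floor 6 mm thick. Origin at the centre of its underside, on the bench. The nests' centres are 100 mm apart along its y, the middle one at its centre.
- blank_medium: the smaller square-sawn blank of the same pale wood: a head's side outline cut from a plank, square edges, bill as thick as the rest, no eyes. 76 mm tall, 36 mm thick along y, foot 42 x 36 mm. Origin: centre of its underside; z up, x along the bill (end 60 mm from the origin). Does not belong in the box.
- blank_large: the larger square-sawn blank of the same pale wood: a head's side outline cut from a plank, square edges, bill as thick as the rest, no eyes. 86 mm tall, 44 mm thick along y, foot 52 x 44 mm. Origin: centre of its underside; z up, x along the bill (end 72 mm from the origin). Does not belong in the box.
Not all that is in view belongs to the job. What is shaped like the head_medium but green or turquoise is not meant. What is shaped like the blank_medium but pink is not meant.

How it is judged:
At the end, for the whole second after the job is handed in: Each finished head stands upright (within 7 degrees) on the floor of the nest of its own size, within 14 mm of the nest's centre, its bill along the box's short way within 25 degrees (either side), at rest; both blanks stand upright within 30 mm of where they were at the start (horizontal distance between head_small and nest_small below 0.014 m and z of head_small in the frame of nest_small below 0.009 m and angle between each of head_small, head_medium, head_large, blank_medium, blank_large's own z axis and vertical below 0.12 rad and angle between the x axis of each of head_small, head_medium, head_large and the x axis of crate, either way round below 0.45 rad and linear speed of each of head_small, head_medium, head_large, blank_medium, blank_large below 0.02 m/s and angular speed of each of head_small, head_medium, head_large below 0.2 rad/s and horizontal distance between head_medium and nest_medium below 0.014 m and z of head_medium in the frame of nest_medium below 0.009 m and horizontal distance between head_large and nest_large below 0.014 m and z of head_large in the frame of nest_large below 0.009 m and distance of each of blank_medium, blank_large from where it was at the start of the episode below 0.03 m); the robot touches nothing.
It also fails if it takes over 96 s, if anything falls off the work surface, if the arm or the gripper's body presses on something with over 40 N, if the wrist force passes 120 N, or if a joint passes its speed limit or range.

## Robot

A 6-joint arm with a two-finger parallel gripper is mounted at the origin on the work surface. World frame = base frame: x ahead of the robot, y to its left, z up, the work surface at z = 0. Lengths are in m, angles in rad, forces in N, time in s.
With the tool pointing down it reaches from about 0.35 to 0.975 m from the base axis. Payload 4.9 kg.
Tool frame: the origin (TCP) lies on the mounting face of the last link; the fingertips stand 173 mm ahead of it and the grasp point (between the pads) lies 155 mm ahead of it; x points along the fingers, y is the direction in which the jaws open and shut, and the axes are right-handed (so a half turn about x gives the same grasp; the last joint's range is limited). The gripper opens to 85 mm and grips with 20 to 120 N. Pads are 22 mm wide; open, the fingers measure 114 mm over their backs; the gripper's body (76 mm by 85 mm) begins 54 mm behind the grasp point. The pads swing forward as they close: fully open they stand 13 mm farther back than shut.
Start: joints at [-1.44, 0.053, 1.613, -0, 1.476, -0.119], TCP at [0.155, -0.606, 0.405] pointing down, gripper open.
Joint ranges: [-3.01, 3.01], [-1.01, 2.22], [0.06, 2.58], [-1.02, 4.17], [0.09, 2.62], [-3.14, 3.14]. Speed limits (rad/s): [2.57, 2.57, 3.14, 3.14, 3.14, 3.14].

## Interface

Orientations are given as a rotation vector (axis times angle).
In Python, from station import readout, get_image, camera_info, job gives the robot as it stands.
- The arm moves only by the shell command python3 -m pendant 'ROWS' [FORCE]. ROWS is text: rows parted by semicolons, each of 5 numbers parted by spaces: the opening, from 0 (shut) to 1 (fully open), then the shift along the tool's x, y, z in mm, then the turn about the tool's x in degrees. In form: claw dx dy dz spin; .... A call has 1 to 10 rows; each row is the pose to reach, as a shift and turn from the pose measured when the call began, along the tool's axes at that moment; what a row does not reach only later rows make up. A row lasts 1/10 s, in which the tool goes at most 50 mm and 8.59 degrees, less where a joint would pass 70% of its speed; a pose out of reach is approached as far as the arm can. A call with a gripper value outside its range is refused whole. The fingers move at their own pace and stop on an object; FORCE is the grip in N (left out, the last holds). Time passes only in rows, so rows that repeat a pose let the fingers close. It gives the time, the measured TCP pose, the force and the opening at its end, in the units of the state.
- readout.get_obs(): the state, without advancing time (a new reading comes with each control period).
- get_image(name): name is "scene" or "top"; returns the picture (480x640x3 uint8, red, green, blue); there is no depth.
- camera_info(name): a dict with "fx", "fy", "cx", "cy" (pixels), "position" and "orientation" of the camera in the world. Camera axes: x right, y up, looking along -z (the intrinsics and any distortion apply to the point x, -y, -z); pixel columns grow to the right and rows downward; lengths in m; the calibration is good to about 2 mm. A picture is of the moment at which its call begins. camera_info takes no time and is no camera call.
- job.finish_job(): hands the job in, once; it reports no verdict.
The state is a dict: "t": time; "q": joint angles; "dq": joint speeds; "effort": joint torques, N m; "tool_pos": TCP position; "tool_rot": TCP orientation; "contact_force": force on the tool from outside, world axes, zero at the start; "wrist_torque": the same for the moment, N m; "opening": finger opening in m.
Only numpy, scipy, OpenCV 4.12 (cv2) and the standard library are available. Lean on these libraries where they do the work, as an engineer would, in place of code of your own. Each camera call takes 0.05 s, during which the arm holds its last target. There are 200 camera calls.

## Working session

There is one attempt and no reset: what is moved stays moved. The work goes in short steps, Python scripts to look and compute and a shell command to move; the robot and the scene stay as the last step left them, time stands still between calls to the robot, and variables do not carry over. Pictures are saved under pics/ and viewed, and the job is handed in when it is done.

```bash
mkdir -p pics; ls; python3 - <<'E'
from station import readout,get_image,camera_info
import cv2
for n in("scene","top"):
    cv2.imwrite(f"pics/{n}0.png",get_image(n)[:,:,::-1]); print(camera_info(n))
print(readout.get_obs())
E
```

```text
pics
{'fx': 550.016505119369, 'fy': 550.016505119369, 'cx': 328.86456427808344, 'cy': 231.8056876717837, 'position': array([ 1.22477876, -0.25951794,  0.72981391]), 'orientation': array([0.74335472, 0.52951119, 1.1787318 ])}
{'fx': 502.1573496600337, 'fy': 502.1573496600337, 'cx': 314.99879133137057, 'cy': 234.8455433070834, 'position': array([0.36722044, 0.0181586 , 1.24627702]), 'orientation': array([ 0.0647837 , -0.10827273, -1.59416527])}
{'t': 0.1, 'q': array([-1.44001126e+00,  5.33234207e-02,  1.61414637e+00, -1.60187994e-05,
        1.47598434e+00, -1.19010440e-01]), 'dq': array([ 0.00129921, -0.00182383, -0.00211833,  0.00035167,  0.00037842,
        0.00208519]), 'effort': array([ 6.43007388e-04, -3.94900811e+01, -3.71364212e+01, -7.60995840e-05,
        3.92766859e-03,  2.51889389e-06]), 'tool_pos': array([ 0.15446526, -0.60536957,  0.40357161]), 'tool_rot': array([ 2.08927136,  0.2642756 , -2.08932801]), 'contact_force': array([ 0.68804729,  0.16635046, -0.59558285]), 'wrist_torque': array([ 0.00172768, -0.06792352,  0.00402165]), 'opening': 0.08509097568936862}
```

View pics/top0.png

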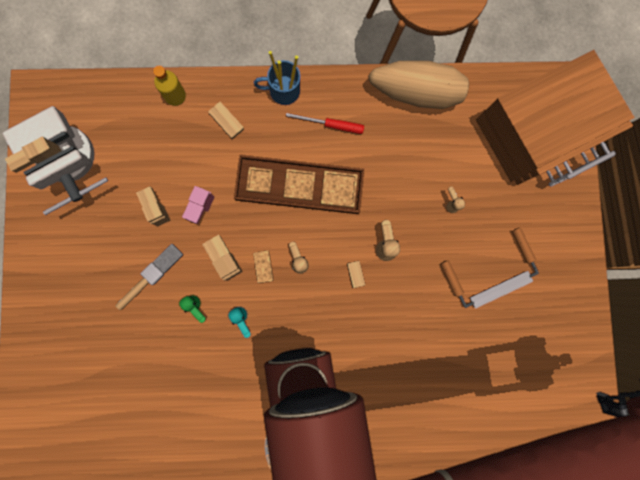

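View pics/scene0.png

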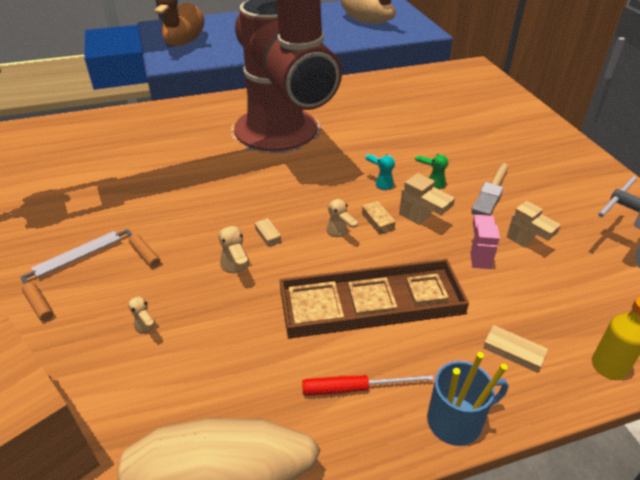

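The three finished heads show as round heads with bills: top (300,262) medium, (389,240) large and (456,200) small. The square blanks are at (222,257) and (150,205). Green (192,305), turquoise (238,318) and pink (197,204) are not meant. I'll confirm with enlarged crops.

```bash
cat > h.py <<'E'
import numpy as np,cv2
from scipy.spatial.transform import Rotation as R
from station import readout,get_image,camera_info
def ray(n,u,v):
    c=camera_info(n); M=R.from_rotvec(c['orientation']).as_matrix()
    return c['position'],M@np.array([(u-c['cx'])/c['fx'],-(v-c['cy'])/c['fy'],-1])
def pt(n,u,v,z):
    p,d=ray(n,u,v); return p+d*(z-p[2])/d[2]
def proj(n,P):
    c=camera_info(n); M=R.from_rotvec(c['orientation']).as_matrix()
    x=M.T@(np.array(P)-c['position']); return np.array([c['cx']+c['fx']*x[0]/-x[2],c['cy']-c['fy']*x[1]/-x[2]])
E
python3 - <<'E'
import cv2,numpy as np
t=cv2.imread('pics/top0.png');s=cv2.imread('pics/scene0.png')
def crop(im,x,y,w,h,k):
    c=cv2.resize(im[y:y+h,x:x+w],None,fx=k,fy=k,interpolation=cv2.INTER_CUBIC)
    for i in range(0,w,10):cv2.putText(c,str(x+i) if i%20==0 else '|',(i*k,8),0,.3,(0,0,0))
    for i in range(0,h,10):cv2.putText(c,str(y+i),(0,i*k+4),0,.3,(0,0,0))
    return c
cv2.imwrite('pics/c1.png',crop(t,270,180,200,100,4))
cv2.imwrite('pics/c2.png',crop(s,120,180,260,160,3))
cv2.imwrite('pics/c3.png',crop(t,225,150,145,70,5))
E
```

```text
(no output)
```

View pics/c1.png

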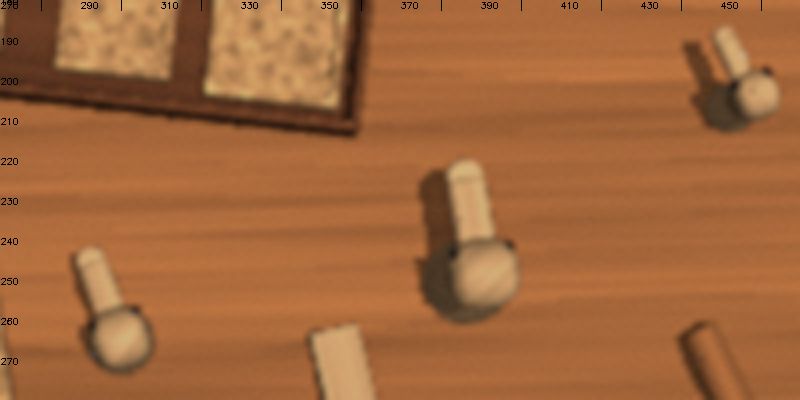

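View pics/c2.png

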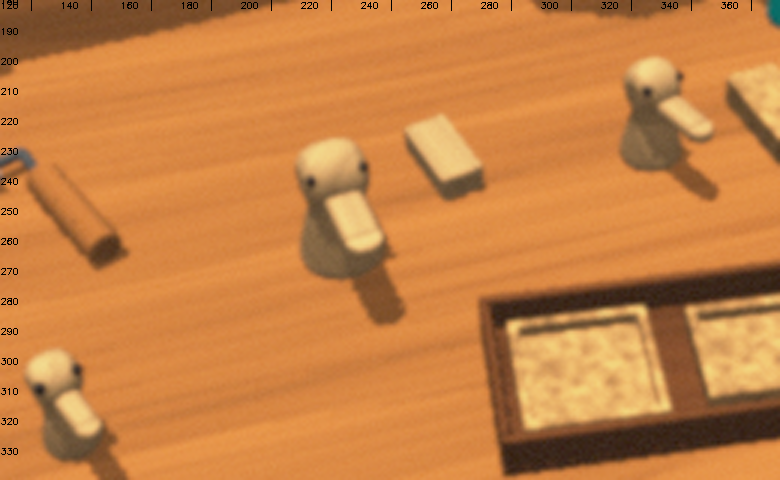

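View pics/c3.png

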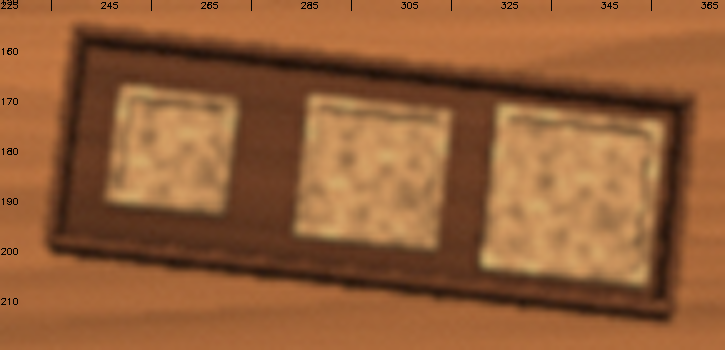

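```bash
python3 - <<'E'
from h import *
np.set_printoptions(precision=4,suppress=True)
def tri(a,b):
    p,d=ray('top',*a);q,e=ray('scene',*b)
    s=np.linalg.lstsq(np.c_[d,-e],q-p,rcond=None)[0]
    A=p+s[0]*d;B=q+s[1]*e
    return (A+B)/2,np.linalg.norm(A-B)*1000
H={'small':((459.2,203.7),(450.7,187.5),(137.7,304),(151,323),.052,.047),
'medium':((300.2,265),(292,242.7),(337.7,206.7),(356,223),.058,.058),
'large':((391.7,248.2),(386,221),(231,236.7),(244,261),.065,.070)}
for k,(c,t,sc,st,z,L) in H.items():
    P=pt('top',*c,z);print(k,'top@z',P[:2],'tri',*tri(c,sc))
    T=tri(t,st);print('   tip tri',*T)
    Q=pt('top',*t,T[0][2]);d=(Q-P)[:2];print('   bill len',np.hypot(*d),'deg',np.degrees(np.arctan2(d[1],d[0])))
N={'small':[(118,87),(238,96),(225,214),(106,205)],'medium':[(308,95),(452,108),(438,248),(295,236)],'large':[(497,104),(665,122),(648,287),(480,268)]}
C=[]
for k,v in N.items():
    W=np.array([pt('top',225+x/5,150+y/5,.02)[:2] for x,y in v]);C.append(W.mean(0));print(k,W.mean(0),np.linalg.norm(np.roll(W,1,0)-W,axis=1))
C=np.array(C);print(np.diff(C,axis=0)); d=C[0]-C[2];print('y axis deg',np.degrees(np.arctan2(d[1],d[0])),'x axis',np.degrees(np.arctan2(d[1],d[0]))-90)
o=readout.get_obs();print(R.from_rotvec(o['tool_rot']).as_matrix())
E
```

```text
small top@z [ 0.5662 -0.3689] tri [ 0.5654 -0.3655  0.0575] 3.0563609161411223
   tip tri [ 0.6069 -0.3488  0.0517] 3.0627237123617235
   bill len 0.04446836355466221 deg 24.484749411997857
medium top@z [0.427  0.0205] tri [0.4273 0.022  0.0618] 3.1509287549085596
   tip tri [0.4809 0.0404 0.0585] 3.5629587559249294
   bill len 0.056378326703828495 deg 18.84252018079972
large top@z [ 0.4609 -0.1972] tri [ 0.461  -0.1942  0.0692] 4.39597561184489
   tip tri [ 0.5266 -0.184   0.0656] 4.597838716442657
   bill len 0.06615140551007997 deg 9.496197156411059
small [0.6419 0.1168] [0.0598 0.0597 0.06   0.0589]
medium [0.6291 0.0172] [0.0715 0.072  0.0711 0.071 ]
large [ 0.6152 -0.0815] [0.0834 0.0844 0.0839 0.0838]
[[-0.0128 -0.0997]
 [-0.0139 -0.0987]]
y axis deg 82.32688794719631 x axis -7.673112052803688
[[-0.0003  0.2472 -0.969 ]
 [ 0.0018 -0.969  -0.2472]
 [-1.     -0.0019 -0.0002]]
```

```bash
cat > d.py <<'E'
import sys;from h import *
# x y z(grasp point height, m) bill-angle(deg): shift/turn in tool axes
x,y,z,b=map(float,sys.argv[1:5]);o=readout.get_obs();M=R.from_rotvec(o['tool_rot']).as_matrix()
d=M.T@(np.array([x,y,z+.155])-o['tool_pos'])*1000
a=np.degrees(np.arctan2(M[1,1],M[0,1]))+90
print('t',round(o['t'],2),'shift',d.round(1),'spin',round((a-b+90)%180-90,1),'down',M[2,0].round(4),'open',o['opening'])
E
python3 d.py .566 -.3675 .13 24.5
```

```text
t 0.1 shift [ 118.9 -128.5 -457.5] spin -10.2 down -1.0 open 0.08509097568936862
```

```bash
python3 -m pendant '1 12 -13 -45 -1; 1 24 -26 -91 -2; 1 36 -39 -137 -3; 1 48 -52 -183 -4; 1 60 -65 -229 -5; 1 72 -78 -275 -6; 1 84 -91 -321 -7; 1 96 -104 -367 -8; 1 108 -117 -413 -9; 1 119 -128 -457 -10.2'; python3 -m pendant '1 0 0 0 0;1 0 0 0 0'; python3 d.py .566 -.3675 .052 24.5
python3 - <<'E'
from h import *
for n in("scene","top"): cv2.imwrite(f"pics/{n}1.png",get_image(n)[:,:,::-1])
t=cv2.imread('pics/top1.png')[130:270,380:540];s=cv2.imread('pics/scene1.png')[200:360,60:240]
cv2.imwrite('pics/v1.png',np.hstack([cv2.resize(t,(400,350)),cv2.resize(s,(394,350))]))
E
```

```text
t: 1.1
tool_pos: [0.567, -0.3665, 0.2837]
tool_rot: [1.985, 0.436, -1.986]
contact_force: [-0.4, -0.8, -0.6]
opening: 0.0853
t: 1.3
tool_pos: [0.5676, -0.3653, 0.2821]
tool_rot: [1.982, 0.439, -1.987]
contact_force: [-1.0, -0.3, -0.2]
opening: 0.0851
t 1.3 shift [75.1  1.7  2.3] spin 0.2 down -1.0 open 0.08509230760688666
```

View pics/v1.png

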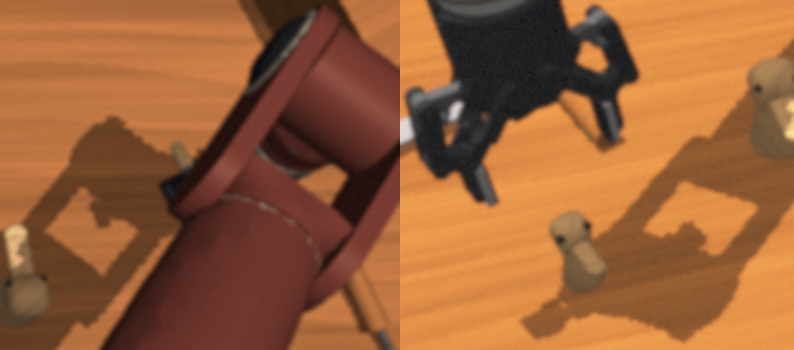

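The gripper sits above the small head with the jaws across its cheeks. I'll descend and close.

```bash
python3 -m pendant '1 15 2 2 0;1 30 2 2 0;1 45 2 2 0;1 60 2 2 0;1 75 2 2 0;1 75 2 2 0;1 75 2 2 0' 30; python3 -m pendant '0.6 0 0 0 0;0.5 0 0 0 0;0.4 0 0 0 0;0.3 0 0 0 0;0.2 0 0 0 0;0.1 0 0 0 0;0 0 0 0 0;0 0 0 0 0;0 0 0 0 0;0 0 0 0 0' 30
python3 - <<'E'
from h import *
s=get_image('scene')[200:360,60:240,::-1]
cv2.imwrite('pics/v2.png',cv2.resize(s,None,fx=3,fy=3))
E
```

```text
t: 2.1
tool_pos: [0.5653, -0.3692, 0.2077]
tool_rot: [1.984, 0.436, -1.988]
contact_force: [-0.0, 0.6, -0.1]
opening: 0.0855
t: 3.1
tool_pos: [0.5655, -0.3693, 0.2083]
tool_rot: [1.984, 0.436, -1.987]
contact_force: [-1.0, 1.7, 5.6]
opening: 0.0253
```

View pics/v2.png

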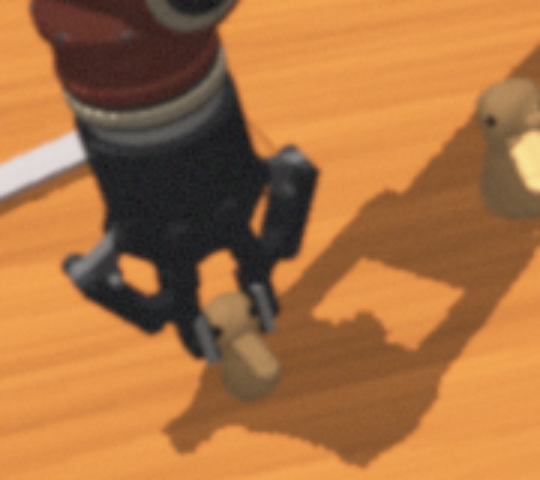

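Small head gripped (opening 25 mm). Lift and compute the transfer.

```bash
python3 -m pendant '0 -20 0 0 0;0 -45 0 0 0;0 -70 0 0 0;0 -95 0 0 0;0 -110 0 0 0;0 -110 0 0 0' 30; python3 d.py .642 .117 .16 -7.7
```

```text
t: 3.75
tool_pos: [0.5662, -0.3701, 0.3208]
tool_rot: [1.986, 0.432, -1.983]
contact_force: [-1.4, 0.0, -0.6]
opening: 0.0252
t 3.75 shift [   5.9 -411.5 -271.4] spin 32.3 down -1.0 open 0.025240320695383574
```

```bash
python3 -m pendant '0 0 -37 -24 2;0 0 -74 -48 5;0 0 -111 -73 8;0 0 -148 -97 11;0 0 -185 -122 14;0 0 -222 -146 17;0 0 -259 -170 20;0 0 -296 -195 23;0 0 -333 -219 26;0 0 -370 -244 29'; python3 -m pendant '0 0 0 0 0;0 0 0 0 0'; python3 d.py .642 .117 .16 -7.7
```

```text
t: 4.75
tool_pos: [0.6338, 0.0696, 0.3184]
tool_rot: [-2.179, 0.087, 2.183]
contact_force: [0.9, 0.1, 0.1]
opening: 0.0253
t: 4.95
tool_pos: [0.6331, 0.0707, 0.3157]
tool_rot: [-2.176, 0.085, 2.189]
contact_force: [0.1, -1.2, -1.0]
opening: 0.0252
t 4.95 shift [  0.6 -46.9  -5.3] spin 3.3 down -1.0 open 0.025172993708960086
```

```bash
python3 -m pendant '0 0 -20 -2 1;0 0 -47 -5 3.3;0 0 -47 -5 3.3;0 30 -47 -5 3.3;0 50 -47 -5 3.3;0 60 -47 -5 3.3;0 60 -47 -5 3.3;0 60 -47 -5 3.3'; python3 d.py .642 .117 .063 -7.7
python3 - <<'E'
from h import *
for n in("scene","top"): cv2.imwrite(f"pics/{n}3.png",get_image(n)[:,:,::-1])
s=cv2.imread('pics/scene3.png')[180:340,340:520];t=cv2.imread('pics/top3.png')[130:270,210:370]
cv2.imwrite('pics/v3.png',np.hstack([cv2.resize(t,(400,350)),cv2.resize(s,(394,350))]))
E
```

```text
t: 5.75
tool_pos: [0.6416, 0.1163, 0.2561]
tool_rot: [-2.146, 0.147, 2.157]
contact_force: [0.5, 0.4, -0.9]
opening: 0.0252
t 5.75 shift [38.1 -0.8 -0.4] spin -0.1 down -1.0 open 0.02518708853268377
```

View pics/v3.png

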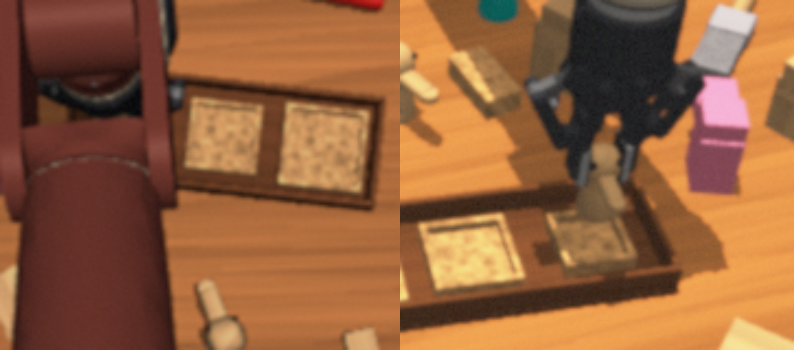

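The head hangs upright over the small nest. Lower and release.

```bash
python3 -m pendant '0 12 0 0 0;0 22 0 0 0;0 30 0 0 0;0 34 0 0 0;0 37 0 0 0;0 37 0 0 0;0 37 0 0 0'; python3 -m pendant '0 0 0 0 0;0.4 0 0 0 0;0.6 0 0 0 0;0.6 0 0 0 0;0.6 0 0 0 0;0.6 -20 0 0 0;0.6 -50 0 0 0;0.6 -85 0 0 0;1 -115 0 0 0;1 -115 0 0 0'; python3 d.py .427 .021 .13 18.8
python3 - <<'E'
from h import *
s=get_image('scene')[180:340,340:520,::-1]
cv2.imwrite('pics/v4.png',cv2.resize(s,None,fx=3,fy=3))
E
```

```text
t: 6.55
tool_pos: [0.6421, 0.1167, 0.2205]
tool_rot: [-2.149, 0.146, 2.155]
contact_force: [0.3, 1.1, 0.1]
opening: 0.0251
t: 7.55
tool_pos: [0.6439, 0.1169, 0.3422]
tool_rot: [-2.16, 0.145, 2.142]
contact_force: [-0.1, 0.8, -0.1]
opening: 0.0781
t 7.55 shift [ 55.4 124.3 202.5] spin -26.5 down -1.0 open 0.0781033657385448
```

View pics/v4.png

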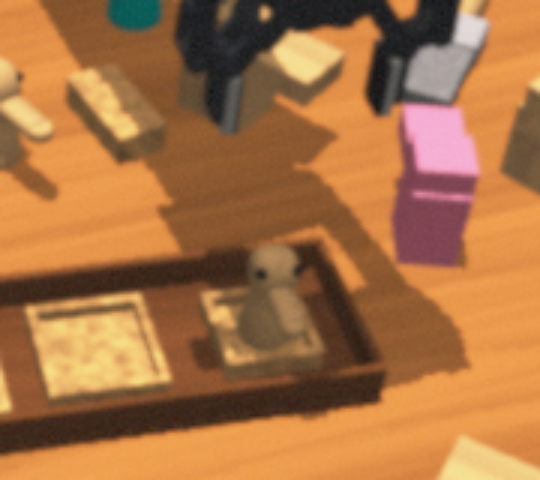

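Small head stands in its nest. Next the medium one.

```bash
python3 -m pendant '1 0 20 33 -4;1 0 41 67 -8;1 0 62 101 -13;1 0 83 135 -17;1 20 104 169 -22;1 40 124 202 -26.5;1 55 124 202 -26.5;1 55 124 202 -26.5;1 55 124 202 -26.5'; python3 d.py .427 .021 .058 18.8
```

```text
t: 8.5
tool_pos: [0.4265, 0.0212, 0.2828]
tool_rot: [2.047, 0.337, -2.042]
contact_force: [-0.1, -0.7, -0.4]
opening: 0.0857
t 8.5 shift [69.8  0.3 -0.2] spin -0.0 down -1.0 open 0.08570279355025726
```

```bash
python3 -m pendant '1 15 0 0 0;1 30 0 0 0;1 45 0 0 0;1 60 0 0 0;1 70 0 0 0;1 70 0 0 0;1 70 0 0 0' 30; python3 -m pendant '0.6 0 0 0 0;0.5 0 0 0 0;0.4 0 0 0 0;0.3 0 0 0 0;0.2 0 0 0 0;0.1 0 0 0 0;0 0 0 0 0;0 0 0 0 0;0 0 0 0 0;0 0 0 0 0' 30
python3 -m pendant '0 -20 0 0 0;0 -45 0 0 0;0 -70 0 0 0;0 -95 0 0 0;0 -115 0 0 0;0 -115 0 0 0;0 -115 0 0 0' 30; python3 d.py .629 .0172 .15 -7.7
python3 - <<'E'
from h import *
s=get_image('scene')[100:280,260:460,::-1]
cv2.imwrite('pics/v5.png',cv2.resize(s,None,fx=3,fy=3))
E
```

```text
t: 9.2
tool_pos: [0.4274, 0.0213, 0.2134]
tool_rot: [2.047, 0.337, -2.041]
contact_force: [-0.0, -0.2, 1.2]
opening: 0.0851
t: 10.2
tool_pos: [0.4277, 0.0212, 0.214]
tool_rot: [2.048, 0.337, -2.04]
contact_force: [-0.0, -1.6, 5.0]
opening: 0.0316
t: 10.9
tool_pos: [0.4269, 0.0213, 0.3279]
tool_rot: [2.047, 0.337, -2.041]
contact_force: [0.2, 0.3, -2.1]
opening: 0.0313
t 10.9 shift [  23.4   68.9 -190. ] spin 26.5 down -1.0 open 0.03126946113895178
```

View pics/v5.png

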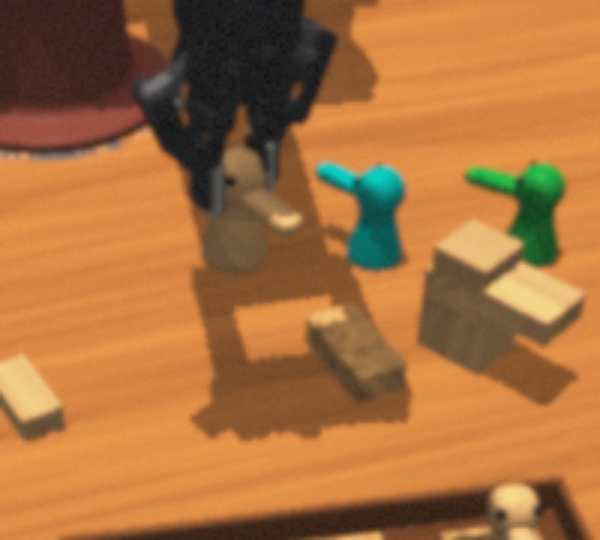

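Medium head held upright, in the air. Transfer.

```bash
python3 -m pendant '0 0 13 -36 5;0 0 27 -72 10;0 0 41 -108 15;0 0 55 -145 20;0 0 69 -190 26.5;0 0 69 -190 26.5;0 20 69 -190 26.5;0 45 69 -190 26.5;0 60 69 -190 26.5;0 60 69 -190 26.5'; python3 d.py .629 .0172 .069 -7.7
python3 - <<'E'
from h import *
s=get_image('scene')[180:340,300:500,::-1]
cv2.imwrite('pics/v6.png',cv2.resize(s,None,fx=3,fy=3))
E
```

```text
t: 11.95
tool_pos: [0.6267, 0.0173, 0.2625]
tool_rot: [-2.143, 0.144, 2.159]
contact_force: [-0.6, -0.6, -0.3]
opening: 0.0317
t 11.95 shift [38.5 -0.2 -2.6] spin -0.0 down -1.0 open 0.031708818752465964
```

View pics/v6.png

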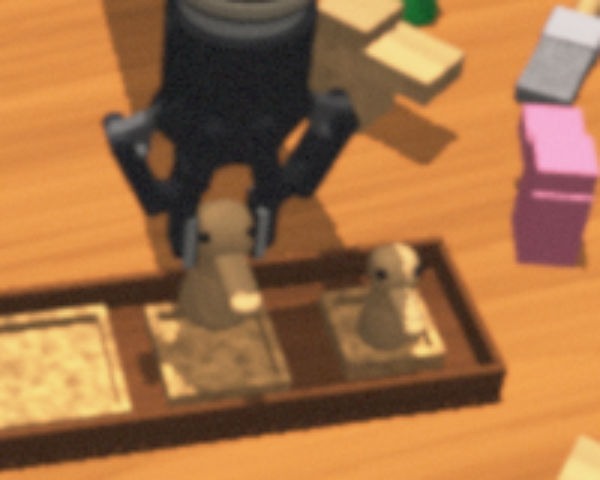

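```bash
python3 -m pendant '0 12 0 -2 0;0 22 0 -3 0;0 30 0 -3 0;0 35 0 -3 0;0 38 0 -3 0;0 38 0 -3 0;0 38 0 -3 0'; python3 -m pendant '0 0 0 0 0;0.4 0 0 0 0;0.6 0 0 0 0;0.7 0 0 0 0;0.7 0 0 0 0;0.7 -20 0 0 0;0.7 -50 0 0 0;0.7 -85 0 0 0;1 -115 0 0 0;1 -115 0 0 0'; python3 d.py .461 -.1957 .15 9.5
python3 - <<'E'
from h import *
s=get_image('scene')[180:340,300:500,::-1]
cv2.imwrite('pics/v7.png',cv2.resize(s,None,fx=3,fy=3))
E
```

```text
t: 12.7
tool_pos: [0.6306, 0.0169, 0.2272]
tool_rot: [-2.148, 0.144, 2.155]
contact_force: [-0.1, -0.1, -1.2]
opening: 0.0314
t: 13.7
tool_pos: [0.6324, 0.0167, 0.3488]
tool_rot: [-2.16, 0.145, 2.143]
contact_force: [0.5, -0.7, 1.1]
opening: 0.0848
t 13.7 shift [ 42.6 233.5 141.7] spin -17.2 down -1.0 open 0.08484869822867089
```

View pics/v7.png

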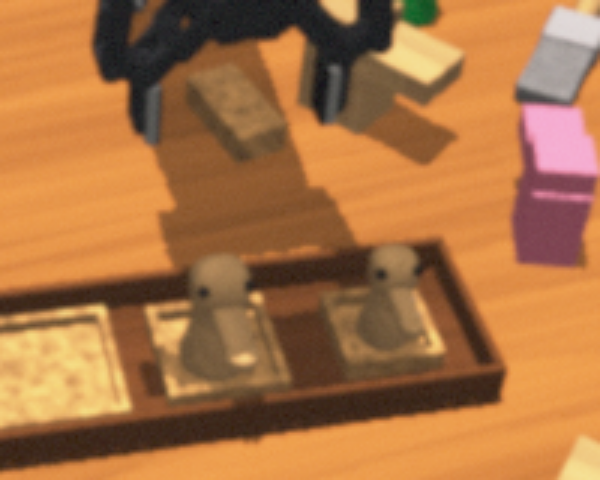

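Medium stands in the middle nest. Now the large head.

```bash
python3 -m pendant '1 0 33 20 -2;1 0 66 40 -5;1 0 100 60 -7;1 0 133 80 -10;1 0 166 100 -12;1 10 200 121 -15;1 25 233 142 -17.2;1 42 233 142 -17.2;1 42 233 142 -17.2;1 42 233 142 -17.2'; python3 d.py .461 -.1957 .065 9.5
python3 - <<'E'
from h import *
s=get_image('scene')[130:300,150:350,::-1]
cv2.imwrite('pics/v8.png',cv2.resize(s,None,fx=3,fy=3))
E
```

```text
t: 14.75
tool_pos: [0.4597, -0.1948, 0.3021]
tool_rot: [2.137, 0.179, -2.134]
contact_force: [0.7, -0.9, 0.6]
opening: 0.0855
t 14.75 shift [82.1  1.2 -1.1] spin -0.0 down -1.0 open 0.0854778391809019
```

View pics/v8.png

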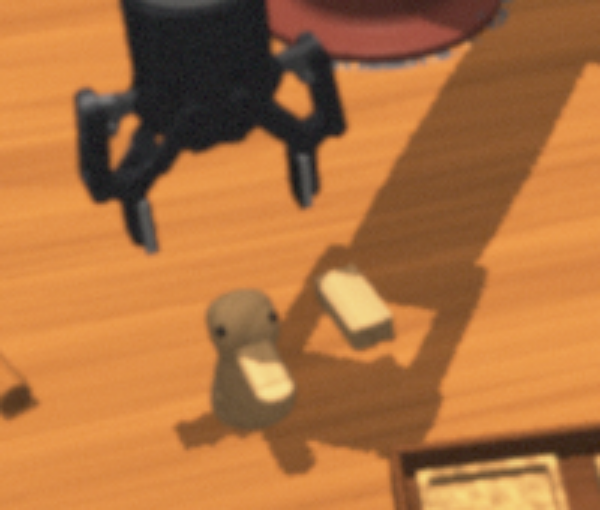

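```bash
python3 -m pendant '1 15 1 -1 0;1 32 1 -1 0;1 50 1 -1 0;1 66 1 -1 0;1 82 1 -1 0;1 82 1 -1 0;1 82 1 -1 0' 35; python3 -m pendant '0.7 0 0 0 0;0.6 0 0 0 0;0.5 0 0 0 0;0.4 0 0 0 0;0.3 0 0 0 0;0.2 0 0 0 0;0.1 0 0 0 0;0 0 0 0 0;0 0 0 0 0;0 0 0 0 0' 35
python3 -m pendant '0 -20 0 0 0;0 -45 0 0 0;0 -70 0 0 0;0 -95 0 0 0;0 -115 0 0 0;0 -115 0 0 0;0 -115 0 0 0' 35; python3 d.py .6152 -.0815 .16 -7.7
```

```text
t: 15.5
tool_pos: [0.4618, -0.1952, 0.2209]
tool_rot: [2.137, 0.18, -2.132]
contact_force: [-0.5, 0.2, 0.4]
opening: 0.0855
t: 16.5
tool_pos: [0.4622, -0.1953, 0.2218]
tool_rot: [2.138, 0.179, -2.131]
contact_force: [-1.9, 1.4, 5.4]
opening: 0.0397
t: 17.2
tool_pos: [0.4616, -0.1953, 0.336]
tool_rot: [2.138, 0.179, -2.131]
contact_force: [-0.3, -0.4, -2.8]
opening: 0.0393
t 17.2 shift [  21.5  -86.7 -170.4] spin 17.3 down -1.0 open 0.03929865922535227
```

```bash
python3 -m pendant '0 0 -17 -34 3;0 0 -34 -68 6;0 0 -51 -102 10;0 0 -68 -136 14;0 0 -87 -170 17.3;0 0 -87 -170 17.3;0 20 -87 -170 17.3;0 45 -87 -170 17.3;0 60 -87 -170 17.3;0 60 -87 -170 17.3'; python3 d.py .6152 -.0815 .077 -7.7
python3 - <<'E'
from h import *
s=get_image('scene')[180:350,260:480,::-1]
cv2.imwrite('pics/v9.png',cv2.resize(s,None,fx=3,fy=3))
E
```

```text
t: 18.2
tool_pos: [0.6129, -0.0811, 0.2714]
tool_rot: [-2.144, 0.143, 2.157]
contact_force: [0.1, -0.4, -0.9]
opening: 0.0394
t 18.2 shift [39.4  0.2 -2.5] spin -0.0 down -1.0 open 0.039378864801268496
```

View pics/v9.png

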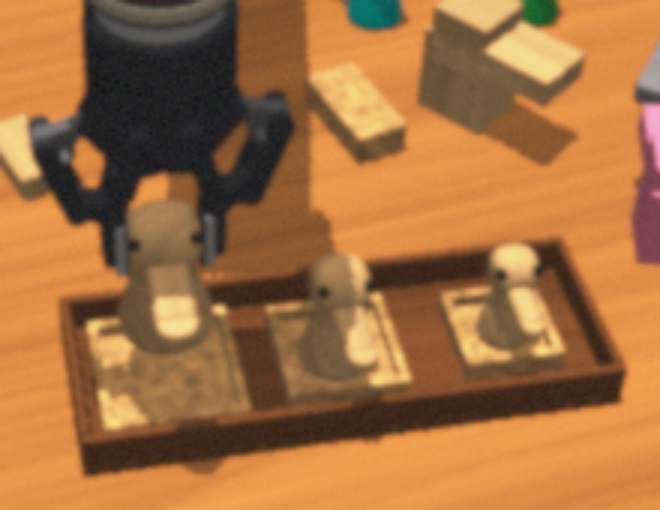

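```bash
python3 -m pendant '0 12 0 -2 0;0 22 0 -3 0;0 30 0 -3 0;0 36 0 -3 0;0 39 0 -3 0;0 39 0 -3 0;0 39 0 -3 0'; python3 -m pendant '0 0 0 0 0;0.5 0 0 0 0;0.7 0 0 0 0;0.75 0 0 0 0;0.75 0 0 0 0;0.75 -20 0 0 0;0.75 -50 0 0 0;0.75 -85 0 0 0;0.75 -125 0 0 0;0.75 -150 0 0 0';python3 -m pendant '0.75 0 40 0 0;0.75 0 80 0 0;0.75 0 120 0 0;0.75 0 160 0 0;0.75 0 200 0 0;0.75 0 240 0 0;0.75 0 280 0 0;0.75 0 320 0 0;0.75 0 320 0 0'
python3 - <<'E'
from h import *
for n in("scene","top"): cv2.imwrite(f"pics/{n}9.png",get_image(n)[:,:,::-1])
t=cv2.imread('pics/top9.png');s=cv2.imread('pics/scene9.png')
cv2.imwrite('pics/w.png',np.vstack([cv2.resize(t[130:230,210:385],(700,400)),cv2.resize(s[240:340,260:500],(480,200))[:, :].copy() if 0 else cv2.copyMakeBorder(cv2.resize(s[240:340,260:500],(480,200)),0,0,0,220,0)]))
E
```

```text
t: 18.95
tool_pos: [0.6169, -0.0816, 0.2351]
tool_rot: [-2.149, 0.144, 2.152]
contact_force: [-1.0, -0.1, -1.2]
opening: 0.0396
t: 19.95
tool_pos: [0.6174, -0.082, 0.3891]
tool_rot: [-2.154, 0.145, 2.148]
contact_force: [0.3, 0.5, -0.2]
opening: 0.0642
t: 20.85
tool_pos: [0.5729, -0.4034, 0.3884]
tool_rot: [-2.152, 0.152, 2.146]
contact_force: [-0.2, 0.6, 0.2]
opening: 0.0639
```

View pics/w.png

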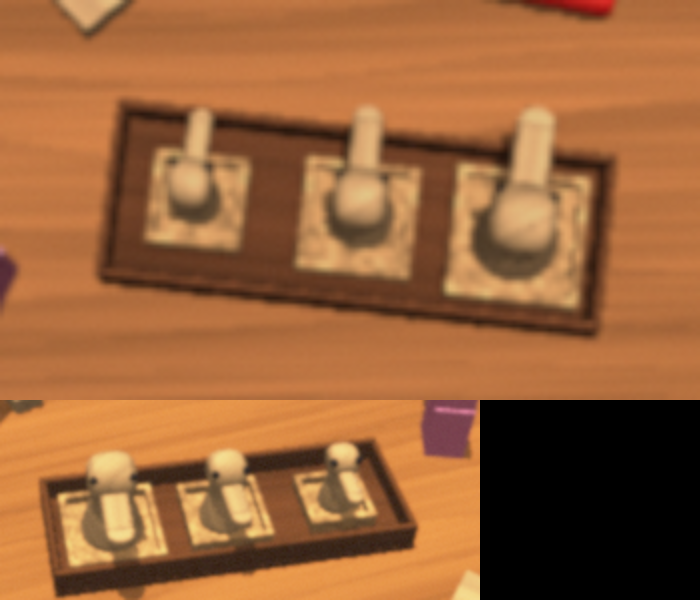

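View pics/top9.png

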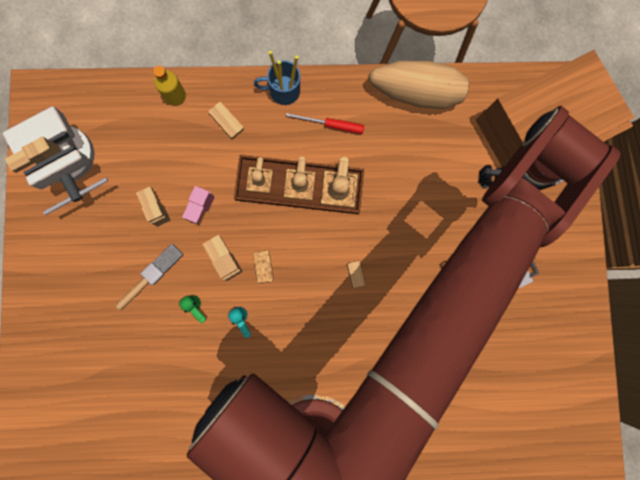

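```bash
python3 - <<'E'
from h import *
for k,c,t,z,n in [('s',(189,187),(203,112),.062,(.6419,.1168)),('m',(361,201),(369,112),.068,(.6291,.0172)),('l',(525,219),(537,112),.075,(.6152,-.0815))]:
    P=pt('top',210+c[0]/4,130+c[1]/4,z)[:2];T=pt('top',210+t[0]/4,130+t[1]/4,z-.004)[:2];d=T-P
    print(k,(P-n)*1000,'bill',np.degrees(np.arctan2(d[1],d[0])))
E
```

```text
s [-1.16539105  1.59137531] bill -10.5560394549058
m [-0.38788942 -1.59994569] bill -6.291864502935045
l [-0.96398644 -0.02467033] bill -8.338318915660235
```

All heads are within about 2 mm of their nest centres, bills within 3° of the box's short axis (-7.7°). Blanks are still at (222,257) and (150,205).

```bash
python3 -c "from station import job;print(job.finish_job())"
```

```text
the job is handed in; nothing more can be done
None
```

I moved the small, medium and large finished heads into the nests of their own sizes and handed the job in at about 21 s of robot time, with no verdict reported.

- **Placement:** the last pictures show all three standing upright. Measured from the top view, each is within about 2 mm of its nest's centre, and each bill points across the box within 3° of its short way.
- **Blanks:** in the final top view both stand at the same pixels as at the start; I judged this by eye and did not measure the shift.
- **Gripper:** it was withdrawn and touching nothing. The highest contact force I read was about 6 N, while closing on a head.
- **Disagreement:** at the start, finding the heads from both cameras disagreed by 3–5 mm. I used values between the two-camera and top-view positions, and all three grasps held. No check failed.

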